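# Index the sample turntable on to its next hole

### The arm

A 7-joint arm with a two-finger parallel gripper is mounted at the origin on the work surface. World frame = base frame: x ahead of the robot, y to its left, z up, the work surface at z = 0. Lengths are in m, angles in rad, forces in N, time in s.
With the tool pointing down it reaches from about 0.425 to 0.875 m from the base axis. Payload 4.7 kg.
Tool frame: the origin (TCP) lies midway between the tips of the shut fingers; the grasp point (between the pads) lies 19 mm behind it; z points along the fingers, x is the direction in which the jaws open and shut, and the axes are right-handed (so a half turn about z gives the same grasp; the last joint's range is limited). The gripper opens to 87 mm and grips with 3 to 60 N. Pads are 19 mm wide; open, the fingers measure 117 mm over their backs; the gripper's body (75 mm by 190 mm) begins 51 mm behind the grasp point.
Start: joints at [1.157, 0.321, -0.07, 1.45, 0.023, 1.371, -0.057], TCP at [0.27, -0.591, 0.223] pointing down, gripper open.
Joint ranges: [-2.86, 2.86], [-0.3, 2.09], [-1.38, 1.24], [0.06, 2.45], [-1.56, 4.7], [0.09, 2.05], [-2.69, 2.69]. Speed limits (rad/s): [2.57, 2.57, 3.14, 3.14, 3.14, 3.14, 3.14].

### API

Orientations are given as a rotation vector (axis times angle).
In Python, from bench import get_state, eyes, ticket gives the robot as it stands.
- The arm moves only by the tool carry_out, never from a script. Its argument "motion" is a list of rows, each a list of 2 entries, a list of its own where there are three numbers: the shift along the world's x, y, z in m, then the turn about the world's z in rad. A call has 1 to 20 rows; each row is the pose to reach, as a shift and turn from the pose commanded when the call began; what a row does not reach only later rows make up. A row lasts 1/10 s, in which the tool goes at most 50 mm and 8.59 degrees, less where a joint would pass 70% of its speed; a pose out of reach is approached as far as the arm can. A call with a gripper value outside its range is refused whole. "grip" is the gripper command: -1 is fully open, 1 is shut, values between are in proportion, set as the call begins (left out, the last holds). The fingers move at their own pace and stop on an object; "squeeze" is the grip in N (left out, the last holds). Time passes only in rows, so rows that repeat a pose let the fingers close. It gives the time, the measured TCP pose, the force and the opening at its end, in the units of the state.
- get_state(): the state, without advancing time (a new reading comes with each control period).
- eyes.get_image(name): name is "scene" or "top" or "wrist"; returns a dict with "pixels" (420x560x3 uint8, blue, green, red), "mtx" (3x3 intrinsics, pixels), "dist_coeffs" ([k1, k2, p1, p2, k3] as OpenCV has them; the pictures are not rectified), "extrinsics" (4x4, takes a point from camera to world coordinates). Camera axes: x right, y down, z forward; pixel columns grow to the right and rows downward; lengths in m; the calibration is good to about 2 mm. A picture is of the moment at which its call begins. There is no depth.
- ticket.close_job(): hands the job in, once; it reports no verdict.
The state is a dict: "time": time; "joint_positions": joint angles; "qd": joint speeds; "joint_torque": joint torques, N m; "position": TCP position; "tool_rot": TCP orientation; "ft_force": force on the tool from outside, world axes, zero at the start; "torque": the same for the moment, N m; "grip_width": opening from 0.0 (shut) to 1.0 (fully open).
Only numpy, scipy, OpenCV 4.12 (cv2) and the standard library are available. Lean on these libraries where they do the work, as an engineer would, in place of code of your own. Each camera call takes 0.05 s, during which the arm holds its last target. There are 200 camera calls.

### The job

The sample turntable is held by a spring plunger whose pin sits in a hole of the index plate. Push the plunger's round black knob down with a fingertip and, while it is down, push the turntable round anticlockwise (seen from above) to the very next hole, not past it, and let the plunger spring fully back up so that the table is locked there. Leave the vials standing in their pockets and everything else on the bench where it is; nothing is to be lifted.

Things in the scene. Friction and masses are not known exactly. Their poses are not given: they have to be found in the camera images.
- index_base: Fixed base of the sample turntable: grey foot (100 mm radius) under a round steel index plate (132 mm radius, 50 to 58 mm above the bench) with eight dark 13 mm holes, 45 degrees apart, on a 115 mm radius. Origin on the turning axis at bench level, z up. On its +x side a slim post (175 mm from the axis, 185 mm tall) holds a nozzle over the table.
- turntable (a joint): Angle of the turntable (aluminium disc, 98 mm radius, top 68 mm above the bench, eight white pocket rings) about its upright axis, rad. 0 at the start; positive is anticlockwise from above; next hole at 0.785. Locked it has 0.015 of play. Stiff bearing (0.1 N m): stays where left. Let up between holes, the pin rides under the plate and springs into a hole when within about 0.02.
- plunger (a joint): How far the spring plunger is pushed down, m: 0 fully up (pin through a hole of the plate), 0.013 fully down. The pin is clear of the hole from about 0.010 on. The spring takes about 3.5 N at the start and 7.5 N fully down; it springs back when let go.
- knob_top (a point): Centre of the flat top of the round black push knob (36 mm diameter, 10 mm thick) of the plunger, 107 mm above the bench when up. It sits at the outer end of a forked aluminium arm of the turntable, 158 mm from the turning axis, and goes round with the table; its pin stands 43 mm further in, seen between the prongs.
- lug_face (a point): Point on the upright face of the push lug, an aluminium plate (34 mm wide radially, 8 mm thick, top 138 mm above the bench) on the arm, anticlockwise of the knob. The face looks at the knob, 36 mm from the knob's centre; this point is 120 mm above the bench. A finger on the knob can push the table round by this lug; friction on the knob carries it too.
- vial0_center (a point): Centre of a capped glass vial (28 mm diameter, 56 mm tall) standing loose in a pocket ring of the turntable (70 mm from the axis); to stay standing there. Its z axis is its own upright.
- vial1_center (a point): Centre of a capped glass vial (28 mm diameter, 56 mm tall) standing loose in a pocket ring of the turntable (70 mm from the axis); to stay standing there. Its z axis is its own upright.
- vial2_center (a point): Centre of a capped glass vial (28 mm diameter, 56 mm tall) standing loose in a pocket ring of the turntable (70 mm from the axis); to stay standing there. Its z axis is its own upright.
- vial3_center (a point): Centre of a capped glass vial (28 mm diameter, 56 mm tall) standing loose in a pocket ring of the turntable (70 mm from the axis); to stay standing there. Its z axis is its own upright.
- beaker: Glass beaker, 68 mm diameter, 90 mm tall, loose on the bench; bystander. Origin under its centre.
- washbottle: White wash bottle, 68 mm diameter, 170 mm tall, loose; bystander. Origin under its centre.
- jar: Amber glass jar, 60 mm diameter, 75 mm tall, loose; bystander. Origin under its centre.
- spatula: Spatula 180 mm long lying on the bench, loose; bystander. x along its length.
There are look-alikes about, which are no part of the job. Leave any purple or red look-alike of the part that bears vial3_center alone.

How it is judged:
On the way, in this order (a step that is already met when the one before it is completed fails the run):
1. the knob is pushed down and frees the pin with the table still at its first hole (value of joint plunger above 0.008 m and value of joint turntable below 0.1 rad), for 0.05 s.
2. the table is turned well off the first hole, anticlockwise (value of joint turntable above 0.4 rad), for 0.05 s.
3. the pin has sprung up into the next hole (value of joint plunger below 0.002 m and value of joint turntable between 0.7554 and 0.8154 rad), for 0.2 s.
At the end, for the whole second after the job is handed in: The turntable stands one hole (0.785 rad, within 0.03) anticlockwise of its start, at rest, the plunger fully up (within 2 mm); the vials stand in their pockets and the bystanders are within 30 mm of where they were (all of step 3 and velocity of joint turntable between -0.05 and 0.05 rad/s and not (height (world z) of vial0_center above 0.116 m) and not (height (world z) of vial1_center above 0.116 m) and not (height (world z) of vial2_center above 0.116 m) and not (height (world z) of vial3_center above 0.116 m) and not (angle between vial0_center's own z axis and vertical above 0.35 rad) and not (angle between vial1_center's own z axis and vertical above 0.35 rad) and not (angle between vial2_center's own z axis and vertical above 0.35 rad) and not (angle between vial3_center's own z axis and vertical above 0.35 rad) and height (world z) of each of vial0_center, vial1_center, vial2_center, vial3_center above 0.088 m and distance of each of beaker, washbottle, jar, spatula from where it was at the start of the episode below 0.03 m); the robot touches nothing.
It fails at once if the table is turned past the next hole (more than 0.2 rad beyond) (value of joint turntable above 0.9854 rad).
It fails at once if the table is turned the wrong way (clockwise by more than 0.2 rad) (value of joint turntable below -0.2 rad).
It fails at once if a vial is lifted out of its pocket (its centre more than 20 mm above where it stood) (height (world z) of any of vial0_center, vial1_center, vial2_center, vial3_center above 0.116 m).
It fails at once if a vial is tipped over (by more than 0.35 rad) (angle between any of vial0_center, vial1_center, vial2_center, vial3_center's own z axis and vertical above 0.35 rad).
It fails at once if a bystander on the bench is shifted by more than 30 mm or lifted (distance of any of beaker, washbottle, jar, spatula from where it was at the start of the episode above 0.03 m).
It also fails if it takes over 40 s, if anything falls off the work surface, if the arm or the gripper's body presses on something with over 40 N, if the wrist force passes 120 N, or if a joint passes its speed limit or range.

## Working session

There is one attempt and no reset: what is moved stays moved. The work goes in short steps, Python scripts to look and compute and a tool call to move; the robot and the scene stay as the last step left them, time stands still between calls to the robot, and variables do not carry over. Pictures are saved under pics/ and viewed, about 8 in all and at most 12, crops included, and the job is handed in when it is done.

Besides the shell and the picture viewer there is one more tool, called as name([rows], argument=value, ...), one row to a line, values as JSON. carry_out: Moves the arm, as the interface text tells. Its arguments: {"type":"object","properties":{"motion":{"type":"array","items":{"type":"array"}},"grip":{"type":"number"},"squeeze":{"type":"number"}},"required":["motion"]}

```bash
ls; mkdir -p pics
cat > h.py <<'E'
import numpy as np, cv2
from bench import get_state, eyes, ticket
def shot(n,f):
    d=eyes.get_image(n); cv2.imwrite('pics/'+f,d['pixels']); np.savez('pics/'+f+'.npz',**{k:np.array(v) for k,v in d.items()}); return d
def load(f): return dict(np.load('pics/'+f+'.npz'))
def ray(d,uv):
    p=cv2.undistortPoints(np.array([[uv]],float),np.array(d['mtx']),np.array(d['dist_coeffs'])).ravel()
    T=np.array(d['extrinsics']); return T[:3,3],T[:3,:3]@np.array([p[0],p[1],1])
def onz(d,uv,z):
    o,r=ray(d,uv); return o+r*(z-o[2])/r[2]
def proj(d,P):
    T=np.linalg.inv(np.array(d['extrinsics'])); r,_=cv2.Rodrigues(T[:3,:3])
    return cv2.projectPoints(np.array(P,float).reshape(-1,1,3),r,T[:3,3],np.array(d['mtx']),np.array(d['dist_coeffs']))[0].reshape(-1,2)
E
python3 - <<'E'
from h import *
print(get_state())
for n in('top','scene'):
    d=shot(n,n+'1.png'); print(n,d['extrinsics'])
E
```

```text
pics
{'time': 0.0, 'joint_positions': array([ 1.15711137,  0.32184026, -0.07008673,  1.45166433,  0.02259146,
        1.37078539, -0.05689313]), 'qd': array([ 0.00058417,  0.00133425,  0.00192841,  0.00056605,  0.00146221,
       -0.00052246,  0.000814  ]), 'joint_torque': array([-4.98085483e-04, -4.91291392e+01, -4.04096385e-01, -3.12528384e+01,
       -6.39036368e-02,  4.38928034e-02,  1.81639948e-04]), 'position': array([ 0.26938871, -0.59094831,  0.22145567]), 'tool_rot': array([-2.64157935e+00,  1.69871634e+00,  2.59523340e-03]), 'ft_force': array([-0.3228946 , -0.13629871,  0.73684052]), 'torque': array([0.00636083, 0.04441588, 0.04370481]), 'grip_width': 0.9970658517331615}
top [[-6.72851766e-04 -9.80932529e-01  1.94347424e-01  2.50713596e-01]
 [-9.99974424e-01 -7.23793446e-04 -7.11523241e-03 -1.50656310e-02]
 [ 7.12023031e-03 -1.94347241e-01 -9.80906954e-01  1.35045823e+00]
 [ 0.00000000e+00  0.00000000e+00  0.00000000e+00  1.00000000e+00]]
scene [[ 0.61975012  0.61171251 -0.49164783  1.06570559]
 [ 0.7847227  -0.47427068  0.39909599 -0.46684115]
 [ 0.01095786 -0.633147   -0.77395401  0.96058419]
 [ 0.          0.          0.          1.        ]]
```

View pics/top1.png

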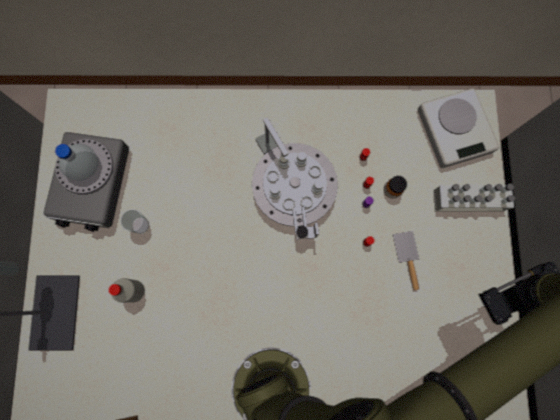

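View pics/scene1.png

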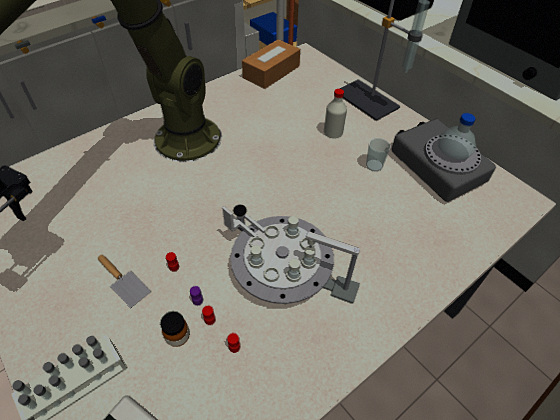

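Knob candidates: the black disc on the forked arm, top (302,231) / scene (240,211), and the jar's black lid, top (397,185) / scene (173,320). The red and purple vials on the bench, at top (365,154), (369,182), (368,202) and (369,241), are look-alikes of the vials. I choose the disc at (302,231), which is on the arm beside the lug (about (317,230)). I'll check it in a crop.

Run:
```python
from h import *
d=load('top1.png'); im=d['pixels']
c=cv2.resize(im[130:270,235:355],None,fx=5,fy=5,interpolation=cv2.INTER_CUBIC); cv2.imwrite('pics/crop1.png',c[:600])
c=cv2.resize(im[125:265,235:355],None,fx=4.2,fy=4.2,interpolation=cv2.INTER_CUBIC); cv2.imwrite('pics/crop1.png',c)
for n,u0,v0 in(('top1.png',302,231),('scene1.png',240,211)):
    d=load(n); im=d['pixels']; m=(im.max(2)<45).astype(np.uint8)
    k,l,s,ce=cv2.connectedComponentsWithStats(m)
    for i in range(1,k):
        if abs(ce[i]-[u0,v0]).max()<25 and s[i,4]>15: print(n,ce[i],s[i],onz(d,ce[i],.105))
d=load('top1.png')
for r in((295,184),(302,231),(317,230)):print(r,onz(d,r,.068))
```

```text
top1.png [301.8625 231.7625] [298 227   9  11  80] [ 0.44660037 -0.09048817  0.105     ]
scene1.png [239.45689655 210.31034483] [233 205  13  12 116] [ 0.44965447 -0.09029824  0.105     ]
(295, 184) [ 0.5994255  -0.07344261  0.068     ]
(302, 231) [ 0.45471743 -0.09316368  0.068     ]
(317, 230) [ 0.4577546  -0.13792811  0.068     ]
```

View pics/crop1.png

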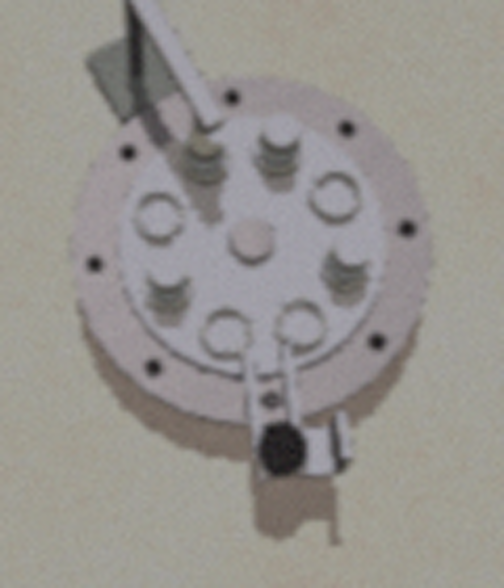

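The crop shows the black knob at (283,449), the lug plate on its anticlockwise side at (340,442), seven open holes and the pin between the prongs at (271,400). The arm has to travel to the lower right. I'll fit the axis from the holes.

Run:
```python
from h import *
from scipy.optimize import least_squares
d=load('top1.png')
H=np.array([(232,97),(347,128),(407,228),(377,341),(153,367),(95,263),(128,152)],float)
P=np.array([onz(d,(235+(a+.5)/4.2-.5,125+(b+.5)/4.2-.5),.058)[:2] for a,b in H])
f=lambda p:np.linalg.norm(P-p[:2],axis=1)-.115
s=least_squares(f,[.59,-.075]); C=s.x; print('C',C,s.fun.round(4))
a=np.arctan2(*(P-C).T[::-1]); print(np.degrees(a).round(1)%45)
K=np.array([.448,-.0904]);v=K-C; print('r',np.linalg.norm(v),'ang',np.degrees(np.arctan2(v[1],v[0])))
```

```text
C [ 0.60490574 -0.07222226] [-0.      0.0002 -0.      0.      0.0003 -0.0002  0.0002]
[6.7 6.6 6.8 6.8 6.7 6.6 6.7]
r 0.15795519212320233 ang -173.39166545792236
```

Axis at (0.605, -0.072), with hole residuals of 0.3 mm or less. The knob is at (0.448, -0.0906), angle 186.6°, radius 158 mm, which agrees with the hole phase. I'll shut the gripper and go above the knob, about 10 mm towards the lug, with the jaws tangential.

carry_out([
  [[0.015, 0.04, 0.0], -0.05],
  [[0.03, 0.08, 0.0], -0.1],
  [[0.045, 0.12, 0.0], -0.15],
  [[0.06, 0.16, 0.0], -0.2],
  [[0.075, 0.2, 0.0], -0.25],
  [[0.09, 0.24, 0.0], -0.31],
  [[0.105, 0.28, 0.0], -0.31],
  [[0.12, 0.32, 0.0], -0.31],
  [[0.135, 0.36, 0.0], -0.31],
  [[0.15, 0.4, 0.0], -0.31],
  [[0.165, 0.44, 0.0], -0.31],
  [[0.175, 0.475, -0.01], -0.31],
  [[0.179, 0.49, -0.04], -0.31],
  [[0.179, 0.49, -0.063], -0.31],
  [[0.179, 0.49, -0.063], -0.31],
], grip=1, squeeze=20)

```text
time: 1.6
position: [0.446, -0.1003, 0.1565]
tool_rot: [2.348, -2.083, -0.009]
ft_force: [-0.2, 0.3, -0.3]
grip_width: 0.003
```

Run:
```python
from h import *
s=get_state();print({k:s[k] for k in('time','position','tool_rot','ft_force','grip_width','joint_positions')})
a=shot('wrist','w2.png');b=shot('scene','s2.png')
c=cv2.resize(b['pixels'][120:320,170:370],(600,600),interpolation=cv2.INTER_CUBIC)
cv2.imwrite('pics/s2c.png',c)
K=np.array([[.448,-.0906,.107],[.4524,-.1264,.12],s['position']])
print(proj(a,K),(proj(b,K)-[170,120])*3)
```

```text
{'time': 1.6, 'position': array([ 0.44604342, -0.1002876 ,  0.15645284]), 'tool_rot': array([ 2.3479105 , -2.08292342, -0.0094531 ]), 'ft_force': array([-0.15324932,  0.31486725, -0.30379854]), 'grip_width': 0.003468325113988824, 'joint_positions': array([ 0.67468664, -0.02225943, -0.50055133,  1.97422161, -0.01221978,
        1.19358054, -1.27251404])}
[[266.06698115 227.42828947]
 [317.585161   233.42658238]
 [278.56596401 260.46632383]] [[206.86737008 268.4727115 ]
 [174.59986254 281.45831645]
 [192.79168158 234.57765579]]
```

View pics/w2.png

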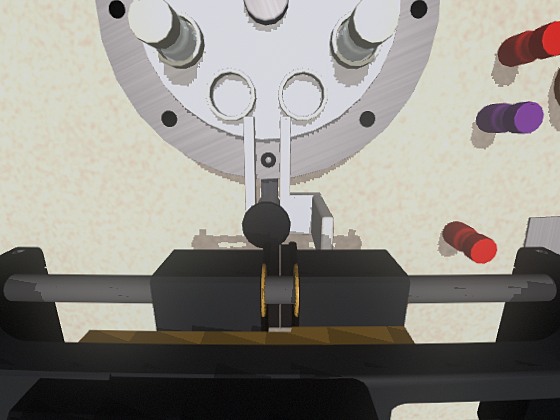

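View pics/s2c.png

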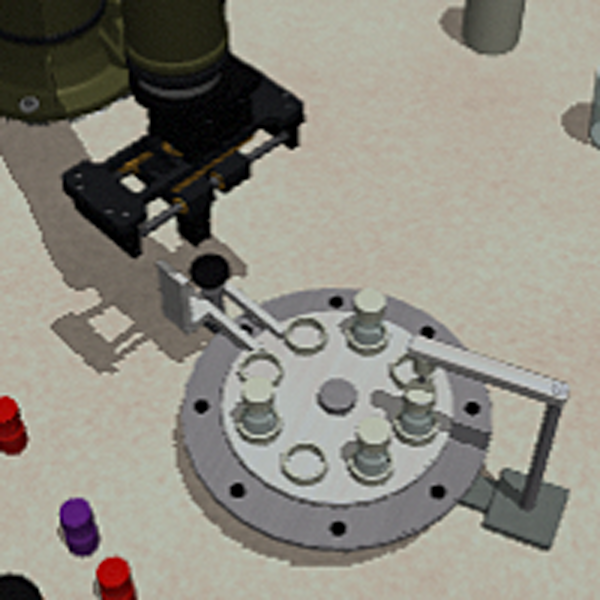

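The predicted knob (266,227) and lug (317,233) match the wrist picture, and the tip stands just over the knob on the lug side. Next I descend and press, watching the force.

carry_out([
  [[0.003, 0, -0.02], 0],
  [[0.003, 0, -0.04], 0],
  [[0.003, 0, -0.05], 0],
  [[0.003, 0, -0.054], 0],
  [[0.003, 0, -0.058], 0],
  [[0.003, 0, -0.061], 0],
  [[0.003, 0, -0.061], 0],
  [[0.003, 0, -0.061], 0],
])

```text
time: 2.5
position: [0.4518, -0.102, 0.0992]
tool_rot: [2.348, -2.087, 0.001]
ft_force: [-3.3, -1.6, 3.2]
grip_width: 0.005
```

carry_out([
  [[0, 0, -0.003], 0],
  [[0, 0, -0.006], 0],
  [[0, 0, -0.006], 0],
  [[0, 0, -0.006], 0],
])

```text
time: 2.9
position: [0.4521, -0.1023, 0.0943]
tool_rot: [2.347, -2.087, 0.003]
ft_force: [-7.0, -1.4, 12.9]
grip_width: 0.005
```

Run:
```python
from h import *
s=get_state();print({k:s[k] for k in('time','position','tool_rot','ft_force','torque','grip_width')})
b=shot('scene','s3.png');a=shot('wrist','w3.png')
c=cv2.resize(b['pixels'][170:250,200:280],(480,480),interpolation=cv2.INTER_CUBIC)
e=a['pixels'][150:330,180:380]
cv2.imwrite('pics/s3c.png',np.hstack([c[:400],cv2.resize(e,(320,288))if 0 else cv2.resize(e,(320,400))]))
```

```text
{'time': 2.9, 'position': array([ 0.45212168, -0.10225658,  0.09431796]), 'tool_rot': array([ 2.34744863, -2.08658982,  0.00275102]), 'ft_force': array([-6.99150353, -1.35678022, 12.88957807]), 'torque': array([-0.22834019,  1.42591365,  0.0542511 ]), 'grip_width': 0.0049403496561791676}
```

View pics/s3c.png

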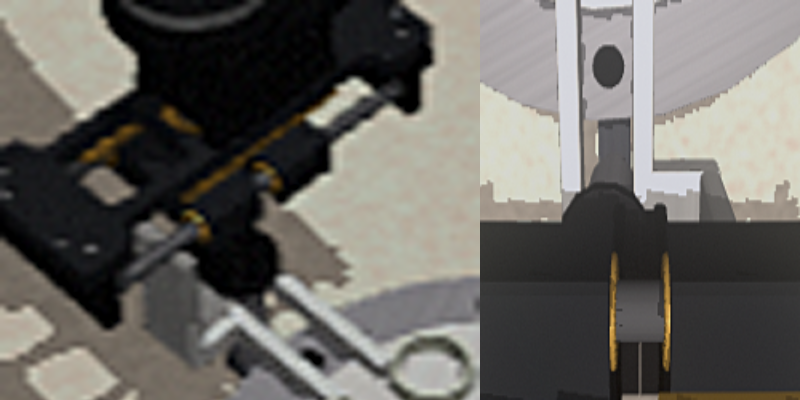

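The pin has left the hole: it shows as an empty dark hole at (608,65) in the right-hand crop. The knob has bottomed at 12.9 N. Now I sweep the tool along the arc by about 0.55 rad, turning with it and easing off 1 mm.

carry_out([
  [[0.0017, -0.0076, 0.001], 0.05],
  [[0.0037, -0.0151, 0.001], 0.1],
  [[0.0062, -0.0225, 0.001], 0.15],
  [[0.009, -0.0298, 0.001], 0.2],
  [[0.0121, -0.037, 0.001], 0.25],
  [[0.0156, -0.0439, 0.001], 0.3],
  [[0.0195, -0.0507, 0.001], 0.35],
  [[0.0237, -0.0573, 0.001], 0.4],
  [[0.0282, -0.0636, 0.001], 0.45],
  [[0.033, -0.0697, 0.001], 0.5],
  [[0.0382, -0.0756, 0.001], 0.55],
  [[0.0382, -0.0756, 0.001], 0.55],
])

```text
time: 4.2
position: [0.4919, -0.1787, 0.0949]
tool_rot: [-2.827, 1.371, -0.007]
ft_force: [-1.6, -1.9, 6.8]
grip_width: 0.006
```

```bash
cat > ang.py <<'E'
from h import *
import sys
s=get_state();print({k:s[k] for k in('time','position','ft_force')})
b=shot('wrist',sys.argv[1])
C=np.array([.605,-.0722])
v=s['position'][:2]-C; print('tool r',np.linalg.norm(v),'ang',np.arctan2(v[1],v[0])%(2*np.pi)-np.radians(186.65))
t=shot('top','t_'+sys.argv[1]); im=t['pixels']
# empty pocket rings / vials not used: draw predicted prong lines for candidate angles is avoided; print pin-side geometry
cv2.imwrite('pics/c_'+sys.argv[1],np.hstack([b['pixels'],cv2.resize(im[160:265,260:320],(240,420),interpolation=cv2.INTER_CUBIC)]))
for th in(.4,.5,.6,.7,.785):
    a=np.radians(186.65)+th; P=[[*(C+r*np.array([np.cos(a),np.sin(a)])),z] for r,z in((.115,.058),(.07,.07))]
    print(th,proj(b,P).round(0).tolist())
E
python3 ang.py a4.png
```

```text
{'time': 4.2, 'position': array([ 0.49193649, -0.17874969,  0.09493995]), 'ft_force': array([-1.58627326, -1.91168811,  6.82847519])}
tool r 0.15535827376918063 ang 0.6396820740594866
0.4 [[231.0, 179.0], [236.0, 106.0]]
0.5 [[248.0, 180.0], [248.0, 108.0]]
0.6 [[266.0, 180.0], [260.0, 108.0]]
0.7 [[283.0, 179.0], [272.0, 106.0]]
0.785 [[298.0, 176.0], [282.0, 104.0]]
```

View pics/c_a4.png

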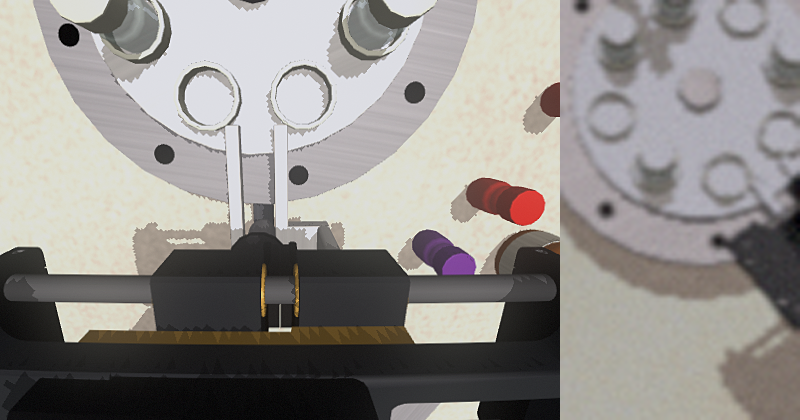

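Friction carried the table 1:1. The ring midpoint at (255,95) gives about 0.56 rad, and the next hole is at (298,175) as predicted. I'll go on to about 0.72 rad, then let the knob up so that the pin rides under the plate, ready to finish with the lug.

carry_out([
  [[0.0045, -0.0043, 0], 0.04],
  [[0.0091, -0.0085, 0], 0.08],
  [[0.0138, -0.0127, 0], 0.12],
  [[0.0186, -0.0168, 0], 0.16],
  [[0.0186, -0.0168, 0], 0.16],
  [[0.0186, -0.0168, 0.004], 0.16],
  [[0.0186, -0.0168, 0.008], 0.16],
  [[0.0186, -0.0168, 0.013], 0.16],
  [[0.0186, -0.0168, 0.018], 0.16],
  [[0.0186, -0.0168, 0.018], 0.16],
])

```text
time: 5.3
position: [0.509, -0.1938, 0.1123]
tool_rot: [-2.927, 1.14, -0.002]
ft_force: [-0.5, -0.1, -0.7]
grip_width: 0.008
```

```bash
python3 ang.py a5.png
```

```text
{'time': 5.3, 'position': array([ 0.5090337 , -0.19377382,  0.11231913]), 'ft_force': array([-0.48190745, -0.08152354, -0.65681267])}
tool r 0.15488616970803032 ang 0.786508569588229
0.4 [[212.0, 169.0], [226.0, 104.0]]
0.5 [[228.0, 173.0], [237.0, 107.0]]
0.6 [[244.0, 176.0], [248.0, 109.0]]
0.7 [[260.0, 177.0], [259.0, 110.0]]
0.785 [[274.0, 176.0], [268.0, 109.0]]
```

View pics/c_a5.png

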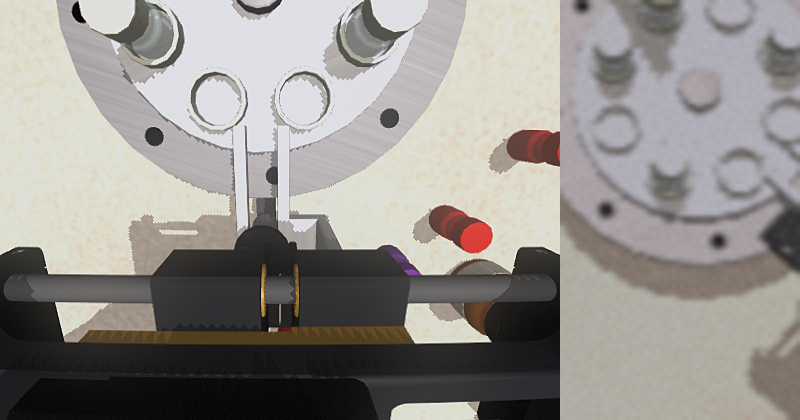

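Table is at about 0.71 rad (ring midpoint (260,98)), and the next hole at (272,176) is still empty. Now a slow push on the lug at z 0.112, above the knob.

carry_out([
  [[0.0025, -0.0019, 0], 0.02],
  [[0.005, -0.0037, 0], 0.04],
  [[0.0075, -0.0055, 0], 0.06],
  [[0.0101, -0.0073, 0], 0.08],
  [[0.0127, -0.009, 0], 0.1],
  [[0.0153, -0.0107, 0], 0.12],
  [[0.0153, -0.0107, 0], 0.12],
])

```text
time: 6.1
position: [0.5243, -0.2049, 0.1116]
tool_rot: [-2.991, 0.962, -0.001]
ft_force: [-0.3, 0.2, -0.4]
grip_width: 0.003
```

```bash
python3 ang.py a6.png
```

```text
{'time': 6.1, 'position': array([ 0.5243434 , -0.20490664,  0.11159834]), 'ft_force': array([-0.26220159,  0.24809247, -0.37916986])}
tool r 0.1552950018641587 ang 0.9086106119248201
0.4 [[193.0, 161.0], [213.0, 98.0]]
0.5 [[208.0, 167.0], [223.0, 102.0]]
0.6 [[224.0, 172.0], [234.0, 106.0]]
0.7 [[240.0, 175.0], [245.0, 108.0]]
0.785 [[254.0, 176.0], [254.0, 109.0]]
```

View pics/c_a6.png

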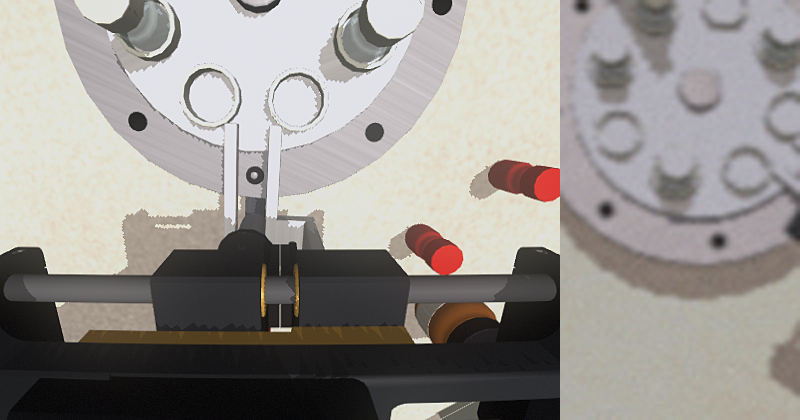

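The pin has sprung into the next hole: its bright end shows at (254,176), exactly where 0.785 was predicted. I'll back off the lug and lift straight up.

carry_out([
  [[-0.002, 0.0015, 0.002], 0],
  [[-0.004, 0.003, 0.006], 0],
  [[-0.005, 0.004, 0.02], 0],
  [[-0.01, 0.004, 0.05], 0],
  [[-0.02, 0.004, 0.09], 0],
  [[-0.03, 0.004, 0.12], 0],
  [[-0.03, 0.004, 0.12], 0],
  [[-0.03, 0.004, 0.12], 0],
])

```text
time: 7.0
position: [0.4942, -0.2007, 0.2332]
tool_rot: [2.989, -0.963, 0.005]
ft_force: [-0.8, 1.5, -0.6]
grip_width: 0.006
```

```bash
python3 ang.py a7.png
python3 - <<'E'
from h import *
# knob height from scene view: expected at angle .785, z .107
b=shot('scene','s7.png'); a=np.radians(186.65)+.785
K=[.605+.158*np.cos(a),-.0722+.158*np.sin(a)]
cv2.imwrite('pics/s7c.png',cv2.resize(b['pixels'][160:340,120:380],(780,540),interpolation=cv2.INTER_CUBIC))
print('knob proj up/down',(proj(b,[[*K,.107],[*K,.097]])-[120,160])*3)
im=b['pixels'];u=proj(b,[[*K,.102]])[0];k,l,s,ce=cv2.connectedComponentsWithStats((im.max(2)<45).astype(np.uint8))
print(u,[(ce[i],s[i]) for i in range(1,k) if abs(ce[i]-u).max()<15])
E
```

```text
{'time': 7.0, 'position': array([ 0.49417558, -0.20069318,  0.23320806]), 'ft_force': array([-0.80056575,  1.45988469, -0.57513586])}
tool r 0.16968367347849578 ang 0.7430298409115035
0.4 [[247.0, 135.0], [264.0, 94.0]]
0.5 [[257.0, 139.0], [270.0, 97.0]]
0.6 [[268.0, 142.0], [277.0, 99.0]]
0.7 [[278.0, 144.0], [284.0, 100.0]]
0.785 [[287.0, 145.0], [290.0, 100.0]]
knob proj up/down [[292.87493615 252.47464302]
 [294.03668211 259.5234297 ]]
[217.81929268 245.33738758] [(array([218.22033898, 243.70338983]), array([212, 238,  14,  11, 118], dtype=int32))]
```

View pics/s7c.png

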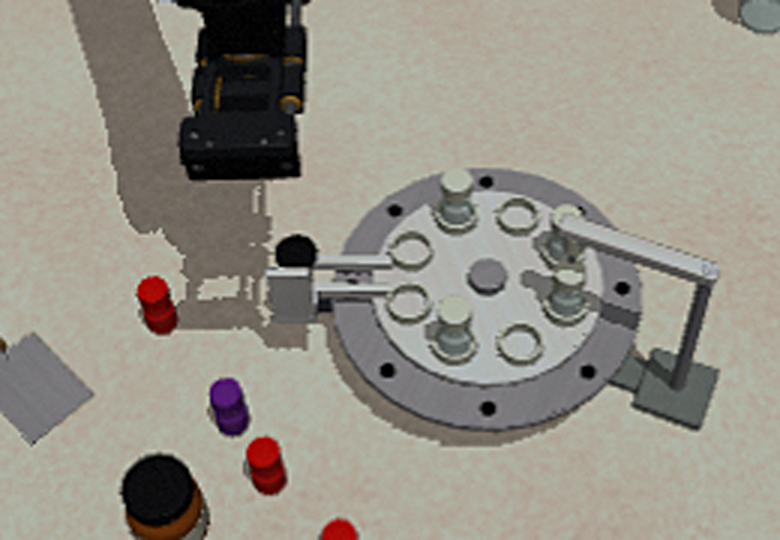

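The knob is fully up: its top centre is at about (294,250) against a predicted (293,252) for up and (294,260) for down. Table one hole on, all four vials standing, bystanders undisturbed, arm clear. I'm handing in.

```bash
python3 -c "from bench import ticket; print(ticket.close_job())"
```

```text
the job is handed in; nothing more can be done
None
```

The turntable is locked one hole anticlockwise of its start, and I've handed the job in; the hand-in reports no verdict. It took about 7 s of the 40 s.

- **What I did:** I pressed the knob to its stop (about 13 N) and turned the table to roughly 0.71 rad with the finger on the knob. I then let the knob up so the pin rode under the plate, and pushed the lug slowly until the pin clicked into the next hole.
- **Table angle:** in the last close wrist picture the pin sits in the hole at the pixel predicted for 0.785 rad.
- **Plunger:** after I backed away, the knob was where a fully raised one should be, within about 1 pixel; pushed down to the plate it would show 2 to 3 pixels lower.
- **Surroundings:** the four vials stand in their pockets and the arm is clear of everything. The bystanders looked undisturbed, but I didn't measure their positions again, and the wash bottle was outside the last picture.
- **Failed or disagreeing checks:** none. A force reading of about 1.5 N with the arm in free air at the end looks like sensor drift.

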